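# Reshelve two books in the slots that fit

## Robot

A 6-joint arm with a two-finger parallel gripper is mounted at the origin on a cart in front of the work surface, level with it; the furniture and walls round the work are solid. World frame = base frame: x ahead of the robot, y to its left, z up, the work surface at z = 0. Lengths are in m, angles in degrees, forces in N, time in s.
With the tool pointing down it reaches from about 0.275 to 0.775 m from the base axis. Payload 14.6 kg.
Tool frame: the origin (TCP) lies on the front face of the gripper's body, between the roots of the fingers; the fingertips stand robot.nose_length ahead of it and the grasp point (between the pads) lies 54 mm ahead of it (robot.nose_length is the distance from the TCP to the fingertips, in m); z points along the fingers, y is the line along which they close (so a half turn about z gives the same grasp; the last joint's range is limited). The gripper opens to 85 mm and grips with 20 to 120 N. Pads are 22 mm wide; open, the fingers measure 114 mm over their backs; the gripper's body (76 mm by 85 mm) begins 54 mm behind the grasp point. The pads swing forward as they close: fully open they stand 13 mm farther back than shut.
Start: joints at [-81.893, 15.075, -2.767, 72.158, 0, 81.102], TCP at [0.154, -0.502, 0.304] pointing down, gripper open.
Joint ranges: [-151.79, 151.79], [-50.71, 97.33], [-67.44, 78.34], [-121.81, 120.89], [-77.56, 73.72], [-180, 180]. Speed limits (degrees/s): [108.29, 108.29, 147.25, 159.86, 180, 180].

## Interface

Orientations are given as [roll, pitch, yaw] about the fixed x, y, z axes, in that order (R = Rz(yaw) Ry(pitch) Rx(roll)).
In Python, from plant import robot gives the robot as it stands.
- The arm moves only by the shell command python3 -m inch 'ROWS' [FORCE]. ROWS is JSON, a list of rows, each a list of 7 numbers: the turn, a rotation vector about the world's x, y, z in rad, then the shift along the world's x, y, z in m, then the opening in per cent of the stroke, from 0 (shut) to 100 (fully open). A call has exactly 10 rows; each row is the pose to reach, as a shift and turn from the pose commanded when the call began; what a row does not reach only later rows make up. A row lasts 1/8 s, in which the tool goes at most 62.5 mm and 10.7 degrees, less where a joint would pass 70% of its speed; a pose out of reach is approached as far as the arm can. A call with a gripper value outside its range is refused whole. The fingers move at their own pace and stop on an object; FORCE is the grip in N (left out, the last holds). Time passes only in rows, so rows that repeat a pose let the fingers close, or fill a call up. It gives the time, the measured TCP pose, the force, the opening and the grip force at its end, in the units of the state.
- robot.state(): the state, without advancing time (a new reading comes with each control period).
- robot.get_image(name): name is "scene" or "top"; returns a dict with "pixels" (420x560x3 uint8, blue, green, red), "K" (3x3 intrinsics, pixels), "D" ([k1, k2, p1, p2, k3] as OpenCV has them; the pictures are not rectified), "R" (3x3) and "t" (3): a world point X has camera coordinates R X + t. Camera axes: x right, y down, z forward; pixel columns grow to the right and rows downward; lengths in m; the calibration is good to about 2 mm. A picture is of the moment at which its call begins. There is no depth.
- robot.close_job(): hands the job in; it is judged then, once.
Trained networks look in a picture, given as the dict that the camera call returned (one of the last four; its "shot" number tells which), for a name from the list of things; names that differ only in an ending like _2 or _b are one class to them, and where a whole thing is asked for, a point or a joint stands for the part that bears it (a point fixed in the world has none). Each returns a list of dicts, best first, with "conf" (0 to 1); they miss things now and then, are a little off and sometimes report something else, mostly with a low value. They report only what shows in the picture. A call takes as long as a camera call.
- robot.find_in(picture, query): "position" ([x, y, z] in m, in the coordinates of the camera as it stood for that picture, good to about 4 mm: the middle of the surface that is visible of it).
- robot.place_of(picture, query): "position" ([x, y, z] in m, in the coordinates of the camera as it stood for that picture, good to about 4 mm: a listed point, or the origin of a listed thing).
The state is a dict: "clock": time; "q": joint angles; "qvel": joint speeds; "joint_torque": joint torques, N m; "eef_pos": TCP position; "tcp_rot": TCP orientation; "ft_force": force on the tool from outside, world axes, zero at the start; "moment": the same for the moment, N m; "width": finger opening in m; "grasp_force": force on a finger pad.
Only numpy, scipy, OpenCV 4.12 (cv2) and the standard library are available. Lean on these libraries where they do the work, as an engineer would, in place of code of your own. Each camera call takes 0.05 s, during which the arm holds its last target. There are 200 camera calls.

## Task

The thin black book has been left in the wide blue slot of the slanted rack, where the thicker red book belongs. First move the black book into the narrow grey slot, then slide the red book from the return stand into the wide blue slot, each pushed down fully home with its spine towards you and flush with the front end of its slot. Let go of both and leave the wash bottle, the cup, the jar and the tin standing where they are.

Things in the scene. Friction and masses are not known exactly. Their poses are not given: they have to be found in the camera images.
- black_book: thin black book, 150 x 12 x 208 mm (width, thickness, height), about 0.3 kg; rigid block; origin = centre of its bottom edge; z up to its top edge, x along its width from spine (-75 mm) to fore-edge (+75), y through its thickness. Starts slack in the wide slot, leaning about 9 deg further left than the slot; can be drawn out along its own z
- red_book: red book, 150 x 20 x 205 mm (width, thickness, height), about 0.45 kg; rigid block; origin = centre of its bottom edge; z up to its top edge, x along its width from spine (-75 mm) to fore-edge (+75), y through its thickness. Starts slack in the return stand, leaning about 9 deg to the left; can be drawn out along its own z
- black_spine (a point): point on the black book's spine, at x = -75, y = 0, z = 100 mm of body black_book
- red_spine (a point): point on the red book's spine, at x = -75, y = 0, z = 100 mm of body red_book
- narrow_slot: grey painted slot of the rack, 14.5 mm wide inside, fixed; 150 mm long, open at both ends; origin = centre of its floor (32 mm above worktop); x along it, away from the robot (front end -75 mm); z up out of it, leaning 23 deg to the left (+y); y across. Walls 6 mm thick, straight to z = 60 mm, then lips flaring 0.5 rad to z = 71 mm (mouth 5 mm wider each side)
- wide_slot: blue painted slot of the rack, 22.5 mm wide inside, fixed; 150 mm long, open at both ends; origin = centre of its floor (32 mm above worktop); x along it, away from the robot (front end -75 mm); z up out of it, leaning 23 deg to the left (+y); y across. Walls 6 mm thick, straight to z = 60 mm, then lips flaring 0.5 rad to z = 71 mm (mouth 5 mm wider each side)
- rack_board: wooden board 165 x 280 x 10 mm, fixed to the worktop, that carries both slots side by side (150 mm apart along y, either one at the left); origin = centre of its underside
- return_stand: grey plastic stand, 170 x 90 mm foot, fixed to the worktop, with an upright slot 30 mm wide and 150 mm long along x; its slot floor is 16 mm and its mouth 87 mm above the worktop; origin = centre of its underside
- wash_bottle: white wash bottle with red cap, 59 x 88 x 178 mm, loose bystander; origin = centre of its underside
- specimen_cup: specimen cup with red lid, 69 mm across, 72 mm high, loose bystander; origin = centre of its underside
- glass_jar: glass jar, 72 mm across, 130 mm high, loose bystander; origin = centre of its underside
- tin: plain tin, 66 mm across, 83 mm high, loose bystander; origin = centre of its underside

How it is judged:
By the outcome, as a careful person would: the job done as asked, in the order asked, and still so for the second after the job is handed in, with the robot touching nothing.
It also fails if it takes over 62 s, if anything falls off the work surface, if the arm or the gripper's body presses on something with over 40 N, if the wrist force passes 120 N, or if a joint passes its speed limit or range.

## Working session

There is one attempt and no reset: what is moved stays moved. The work goes in short steps, Python scripts to look and compute and a shell command to move; the robot and the scene stay as the last step left them, time stands still between calls to the robot, and variables do not carry over. Pictures are saved under pics/ and viewed, at most 10 in all, crops included, and the job is handed in when it is done.

```bash
mkdir -p pics; cat > h.py <<'E'
import numpy as np, cv2
from plant import robot
def shot(n,fn=None):
    p=robot.get_image(n)
    if fn: cv2.imwrite('pics/'+fn,p['pixels'])
    return p
def w(p,c): return np.array(p['R']).T@(np.array(c)-np.array(p['t']))
def proj(p,X):
    X=np.atleast_2d(X).astype(float)
    return cv2.projectPoints(X,cv2.Rodrigues(np.array(p['R']))[0],np.array(p['t'],float),np.array(p['K']),np.array(p['D'],float))[0][:,0]
E
python3 - <<'E'
from h import *
np.set_printoptions(precision=4,suppress=True)
print(robot.nose_length, robot.state())
for c in ['scene','top']:
    p=shot(c,c+'0.png'); print(c,'cam at',w(p,[0,0,0]))
    for q in 'black_book red_book black_spine red_spine narrow_slot wide_slot rack_board return_stand wash_bottle specimen_cup glass_jar tin'.split():
        print(q,[(w(p,d['position']),round(d['conf'],2)) for d in robot.place_of(p,q)[:2]])
    b=np.hstack([p['pixels']])
E
```

```text
0.0726 {'clock': 0.0, 'q': array([-81.8938,  15.1021,  -2.804 ,  72.1564,  -0.0014,  81.1028]), 'qvel': array([-0.1325,  0.017 , -0.0008,  0.0535, -0.0463, -0.0797]), 'joint_torque': array([ -0.0004, -63.7634,  38.4574,   0.0139,  -0.0001,  -0.    ]), 'eef_pos': array([ 0.1535, -0.5019,  0.3034]), 'tcp_rot': array([-179.9381,   -0.0083,   17.0034]), 'ft_force': array([0.161 , 0.1922, 0.4769]), 'moment': array([ 0.0396,  0.0245, -0.0313]), 'grasp_force': 0.0, 'width': 0.08544105966368863}
scene cam at [-0.2128  0.6373  0.8893]
black_book []
red_book []
black_spine []
red_spine []
narrow_slot [(array([ 0.5054, -0.1124,  0.0313]), 0.79)]
wide_slot []
rack_board []
return_stand []
wash_bottle [(array([ 0.7043, -0.3198, -0.0006]), 0.87), (array([0.5797, 0.2116, 0.0016]), 0.48)]
specimen_cup [(array([ 0.4288,  0.2406, -0.0001]), 0.77), (array([ 0.5045, -0.1138,  0.0313]), 0.7)]
glass_jar [(array([0.5784, 0.2138, 0.0016]), 0.9)]
tin [(array([0.7137, 0.0375, 0.006 ]), 0.6)]
top cam at [ 0.5015 -0.0607  1.1466]
black_book [(array([ 0.4908, -0.2702,  0.0355]), 0.86)]
red_book [(array([ 0.4956, -0.4093,  0.0168]), 0.6), (array([ 0.5788,  0.2103, -0.0014]), 0.27)]
black_spine [(array([ 0.418 , -0.2233,  0.1166]), 0.73), (array([ 0.6978, -0.321 , -0.0021]), 0.55)]
red_spine [(array([ 0.4214, -0.3781,  0.1196]), 0.67)]
narrow_slot [(array([ 0.4994, -0.1155,  0.0311]), 0.56), (array([0.5788, 0.2103, 0.0024]), 0.41)]
wide_slot [(array([ 0.5102, -0.2659,  0.0326]), 0.66)]
rack_board [(array([ 0.502 , -0.1678,  0.0041]), 0.84)]
return_stand [(array([ 0.5044, -0.4077,  0.0007]), 0.85)]
wash_bottle [(array([ 0.698 , -0.3223, -0.0008]), 0.67)]
specimen_cup [(array([0.4344, 0.2409, 0.0006]), 0.69), (array([ 0.4216, -0.3757,  0.1186]), 0.63)]
glass_jar [(array([ 0.5781,  0.2129, -0.0015]), 0.69)]
tin [(array([ 0.7079,  0.0353, -0.0003]), 0.95), (array([ 0.4189, -0.3797,  0.1193]), 0.59)]
```

View pics/scene0.png

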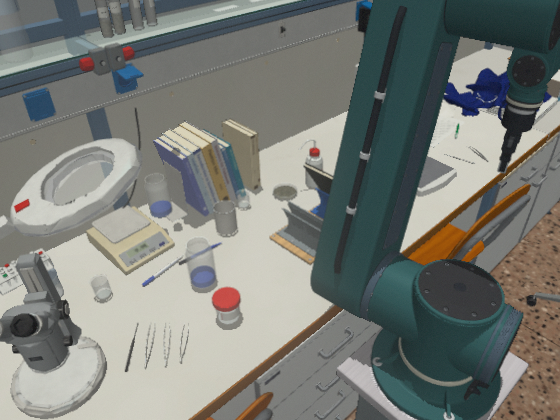

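View pics/top0.png

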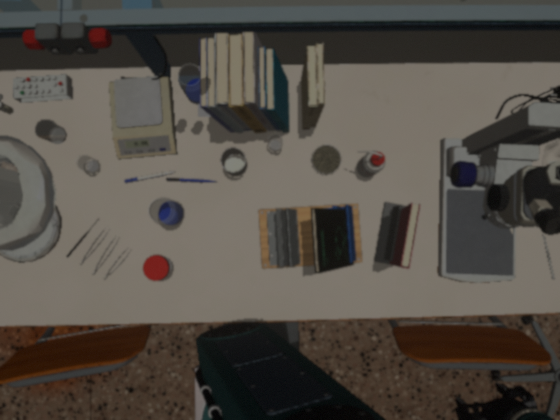

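The arm hides the rack in the scene view. In the top view the narrow slot is at about (283,238), the black book and wide slot at about (333,238), and the red book and stand at about (398,235). I'll overlay nominal models to refine these poses.

```bash
cat >> h.py <<'E'
from scipy.spatial.transform import Rotation as Ro
def box(p,img,s,o0,pos,lean,yaw,x,y,z,col):
    # lean deg to left(+y) => rotation about x by -lean
    R=Ro.from_euler('z',yaw,degrees=True)*Ro.from_euler('x',-lean,degrees=True)
    c=np.array([[a,b,d] for a in x for b in y for d in z],float)
    uv=proj(p,R.apply(c)+pos)
    for i in range(8):
        for j in range(i):
            if (c[i]!=c[j]).sum()==1:
                a,b=[tuple(int(v) for v in ((uv[k]-o0+.5)*s)) for k in (i,j)]
                cv2.line(img,a,b,col,1)
E
python3 - <<'E'
from h import *
p=shot('top'); u0=(250,190);s=4.3
c=p['pixels'][190:285,250:435]; c=cv2.resize(c,None,fx=s,fy=s,interpolation=cv2.INTER_CUBIC)
c=cv2.convertScaleAbs(c,alpha=1.8)
o=np.array(u0); H=.075
box(p,c,s,o,[.503,-.115,.032],23,0,(-H,H),(-.00725,.00725),(0,.06),(0,255,0))
box(p,c,s,o,[.503,-.265,.032],23,0,(-H,H),(-.01125,.01125),(0,.06),(255,100,0))
box(p,c,s,o,[.495,-.267,.034],32,0,(-H,H),(-.006,.006),(0,.208),(0,255,255))
box(p,c,s,o,[.499,-.408,.017],9,0,(-H,H),(-.01,.01),(0,.205),(255,0,255))
box(p,c,s,o,[.503,-.19,0],0,0,(-.0825,.0825),(-.14,.14),(0,.01),(255,255,255))
cv2.imwrite('pics/c1.png',c);print(c.shape)
E
```

```text
(408, 796, 3)
```

View pics/c1.png

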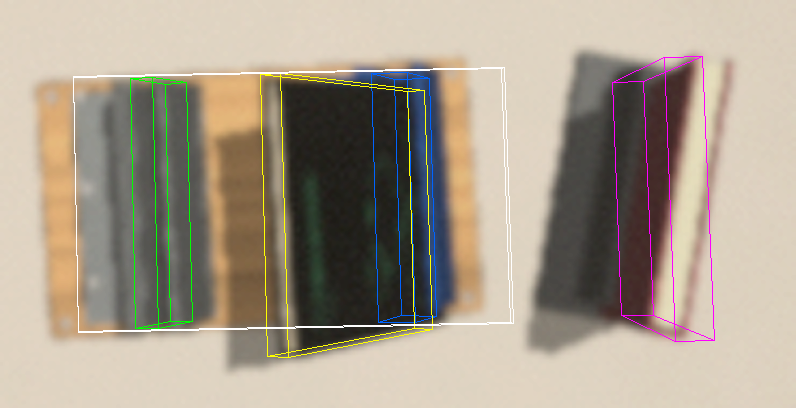

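```bash
python3 - <<'E'
from h import *
p=shot('top')
c=p['pixels'][196:284,290:423]; c=cv2.resize(c,None,fx=6,fy=6,interpolation=cv2.INTER_CUBIC)
c=(255*(c/255.)**.55).astype(np.uint8)
for i in range(0,c.shape[1],60): cv2.putText(c,str(290+i//6),(i,10),0,.35,(0,0,255),1); c[:14,i]=0
for i in range(0,c.shape[0],60): cv2.putText(c,str(196+i//6),(0,i+4),0,.35,(0,0,255),1)
cv2.imwrite('pics/c2.png',c);print(c.shape)
E
```

```text
(528, 798, 3)
```

View pics/c2.png

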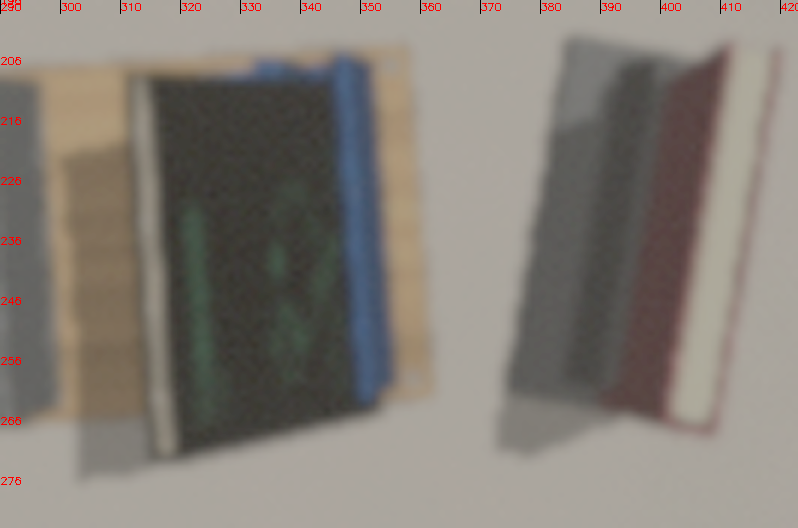

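The clean crop (scale 6, offset 290,196) gives these corners, in crop pixels:
- **Black book, top face:** (126,75), (156,75), (150,461), (182,459).
- **Red book, top face:** (728,45), (782,47), (664,422), (716,433).
- **Board, right corners:** (408,45), (436,398).

Next I'll fit poses to these.

```bash
cat > fit.py <<'E'
from h import *
from scipy.optimize import least_squares
np.set_printoptions(precision=4,suppress=True)
def Rm(yaw,lean): return Ro.from_euler('z',yaw,degrees=True)*Ro.from_euler('x',-lean,degrees=True)
def fit(p,loc,px,x0,sig):
    # x: pos3(m), yaw, lean ; sig: prior sigmas
    f=lambda x: np.r_[((proj(p,Rm(x[3],x[4]).apply(loc)+x[:3])-px)/.5).ravel(),(x-x0)/sig]
    r=least_squares(f,x0,x_scale=[.01,.01,.01,1,1]); return r.x, f(r.x)[:-5].reshape(-1,2)*.5
E
python3 - <<'E'
from fit import *
p=shot('top')
C=lambda a: np.array(a)/6.+[290,196]-.4
def top(t,h): return np.array([[.075,t,h],[.075,-t,h],[-.075,t,h],[-.075,-t,h]])
x,r=fit(p,top(.006,.208),C([[126,75],[156,75],[150,461],[182,459]]),np.array([.495,-.267,.034,3,32]),[.02,.02,.004,20,3]);print('black',x,r.ravel())
x,r=fit(p,top(.010,.205),C([[728,45],[782,47],[664,422],[716,433]]),np.array([.499,-.408,.017,-10,9]),[.02,.02,.004,20,3]);print('red',x,r.ravel())
b=np.array([[.0825,-.14,.01],[-.0825,-.14,.01],[.0825,.14,.01],[-.0825,.14,.01]])
D=lambda a: np.array(a)/4.3+[250,190]-.4
x,r=fit(p,b,np.r_[C([[408,45],[436,398]]),D([[35,82],[52,338]])],np.array([.503,-.17,0,2,0]),[.02,.02,.001,20,.1]);print('board',x,r.ravel())
# wide slot from blue edge; 
for l in ([-.01625,.071],[-.01125,.060]):
    x2,r=fit(p,np.array([[.075,*l],[-.075,*l]]),C([[334,60],[361,402]]),np.array([x[0],-.266,.032,x[3],23]),[.02,.02,.001,1,.1]);print('wide',x2,r.ravel())
E
```

```text
black [ 0.4979 -0.2803  0.0301  2.2005 34.6477] [ 0.1994 -0.2396 -0.2533 -0.7006  0.377   0.3015 -0.3361  0.6268]
red [  0.4929  -0.4141   0.0127 -12.0369  10.2816] [ 0.1026 -1.0599  0.0097  0.0935 -0.2059  0.5215  0.0898  0.4153]
board [ 0.505  -0.1685 -0.0002  2.3107 -0.0034] [ 0.3376 -0.361   0.0219  0.0932  0.0568  0.0808 -0.4061  0.1787]
wide [ 0.5068 -0.2683  0.0318  2.5848 23.0004] [ 0.0073 -0.9007 -0.0083  0.8883]
wide [ 0.5068 -0.2709  0.0319  2.5881 23.0001] [ 0.0286 -0.5634 -0.0346  0.5571]
```

```bash
cat > go.py <<'E'
from fit import *
def go(pos,yaw,lean,bz,off=(0,0,0)):
    """pos: book origin, bz: TCP height on book z. prints rotvec, shift"""
    s=robot.state(); Rb=Rm(yaw,lean); Rt=Rb*Ro.from_euler('x',180,degrees=True)
    Rc=Ro.from_euler('xyz',s['tcp_rot'],degrees=True)
    T=Rb.apply([0,0,bz])+pos+np.array(off)
    print('bz',bz,'turn',(Rt*Rc.inv()).as_rotvec().round(3),'shift',(T-s['eef_pos']).round(4),'zdir',Rb.apply([0,0,1]).round(3),'TCP',T.round(3))
def rel(pos,yaw,lean):
    "tool in book/slot frame"
    s=robot.state(); Rb=Rm(yaw,lean); Rc=Ro.from_euler('xyz',s['tcp_rot'],degrees=True)
    print('TCP in frame',Rb.inv().apply(s['eef_pos']-np.array(pos)).round(4),'rot',(Rb.inv()*Rc*Ro.from_euler('x',180,degrees=True)).as_rotvec(degrees=True).round(2),'F',Rb.inv().apply(s['ft_force']).round(1),'w',round(s['width'],4),'g',s['grasp_force'],'t',s['clock'])
E
python3 -c "
from go import *
b=[.4985,-.274,.032]
go(b,2.3,33,.34); go(b,2.3,33,.239)"
```

```text
bz 0.34 turn [-0.569 -0.097 -0.249] shift [0.3375 0.4131 0.0133] zdir [-0.022  0.544  0.839] TCP [ 0.491 -0.089  0.317]
bz 0.239 turn [-0.569 -0.097 -0.249] shift [ 0.3398  0.3581 -0.0714] zdir [-0.022  0.544  0.839] TCP [ 0.493 -0.144  0.232]
```

```bash
python3 -m inch '[[0,0,0,0.02,0.03,0.04,80],[0,0,0,0.05,0.06,0.08,75],[-0.05,-0.01,-0.02,0.08,0.1,0.1,70],[-0.15,-0.03,-0.06,0.11,0.14,0.11,65],[-0.25,-0.04,-0.11,0.15,0.19,0.11,60],[-0.35,-0.06,-0.15,0.19,0.24,0.11,60],[-0.45,-0.08,-0.2,0.23,0.29,0.11,60],[-0.55,-0.095,-0.24,0.27,0.34,0.1,60],[-0.569,-0.097,-0.249,0.31,0.38,0.06,60],[-0.569,-0.097,-0.249,0.3375,0.4131,0.0133,60]]' 40
python3 -c "
from go import *
b=[.4985,-.274,.032]
go(b,2.3,33,.34); go(b,2.3,33,.239)
p=shot('scene','s1.png')
for q in 'black_book red_book black_spine red_spine narrow_slot wide_slot rack_board return_stand'.split():
    print(q,[(w(p,d['position']),round(d['conf'],2)) for d in robot.place_of(p,q)[:1]])
c=p['pixels'][130:300,240:460]; cv2.imwrite('pics/s1c.png',cv2.resize(c,None,fx=3.6,fy=3.5,interpolation=cv2.INTER_CUBIC))
"
```

```text
clock: 2.7
eef_pos: [0.4663, -0.1171, 0.3467]
tcp_rot: [146.9, -0.2, 2.4]
ft_force: [0.2, -0.8, -0.3]
width: 0.051
grasp_force: 0.0
bz 0.34 turn [ 0.001  0.003 -0.002] shift [ 0.0248  0.0282 -0.0296] zdir [-0.022  0.544  0.839] TCP [ 0.491 -0.089  0.317]
bz 0.239 turn [ 0.001  0.003 -0.002] shift [ 0.027  -0.0268 -0.1143] zdir [-0.022  0.544  0.839] TCP [ 0.493 -0.144  0.232]
black_book [(array([0.4302, 0.2421, 0.0013]), 0.68)]
red_book []
black_spine []
red_spine []
narrow_slot [(array([ 0.5054, -0.1147,  0.0293]), 0.85)]
wide_slot []
rack_board []
return_stand [(array([ 0.5046, -0.1155,  0.0328]), 0.47)]
```

View pics/s1c.png

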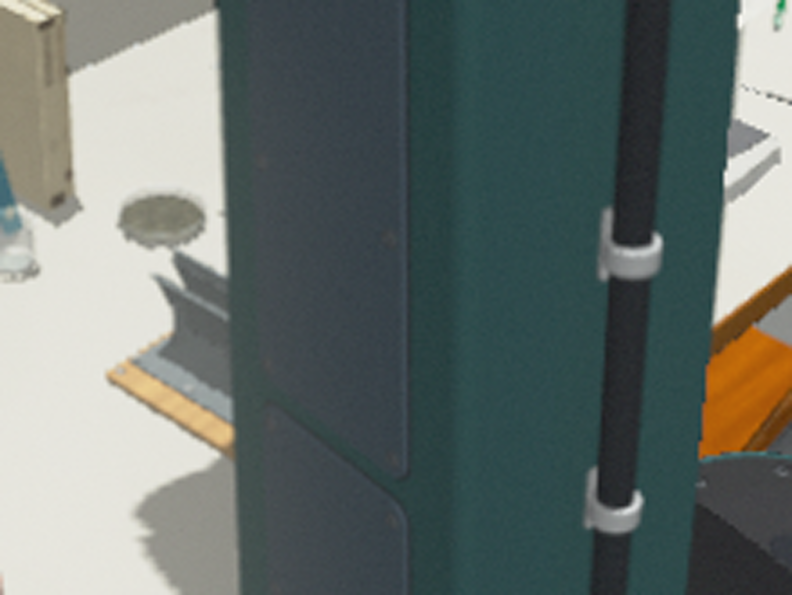

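The arm still hides the rack from the scene camera; only the narrow slot's far end shows, at about (180,290) in the crop. I'll do the grasp by dead reckoning.

```bash
python3 -m inch '[[0,0.003,-0.002,0.0248,0.0282,-0.0296,60],[0,0.003,-0.002,0.0248,0.0282,-0.0296,60],[0,0.003,-0.002,0.025,0.01,-0.057,60],[0,0.003,-0.002,0.026,-0.01,-0.088,60],[0,0.003,-0.002,0.027,-0.0268,-0.1143,60],[0,0.003,-0.002,0.027,-0.0268,-0.1143,40],[0,0.003,-0.002,0.027,-0.0268,-0.1143,20],[0,0.003,-0.002,0.027,-0.0268,-0.1143,5],[0,0.003,-0.002,0.027,-0.0268,-0.1143,0],[0,0.003,-0.002,0.027,-0.0268,-0.1143,0]]' 40
python3 -c "
from go import *
b=[.4985,-.274,.032]
rel(b,2.3,33)
p=shot('top','t2.png')
c=p['pixels'][180:290,250:430]; cv2.imwrite('pics/t2c.png',cv2.resize(c,None,fx=4.4,fy=4.4,interpolation=cv2.INTER_CUBIC))
"
```

```text
clock: 4.4
eef_pos: [0.4922, -0.1454, 0.2335]
tcp_rot: [147.1, 0.1, 2.3]
ft_force: [-1.7, 4.5, 3.1]
width: 0.0116
grasp_force: 39.7
TCP in frame [-0.0011 -0.0018  0.2391] rot [0.05 0.09 0.04] F [-1.5  2.1  5.1] w 0.0116 g 39.682626128196716 t 4.4
```

View pics/t2c.png

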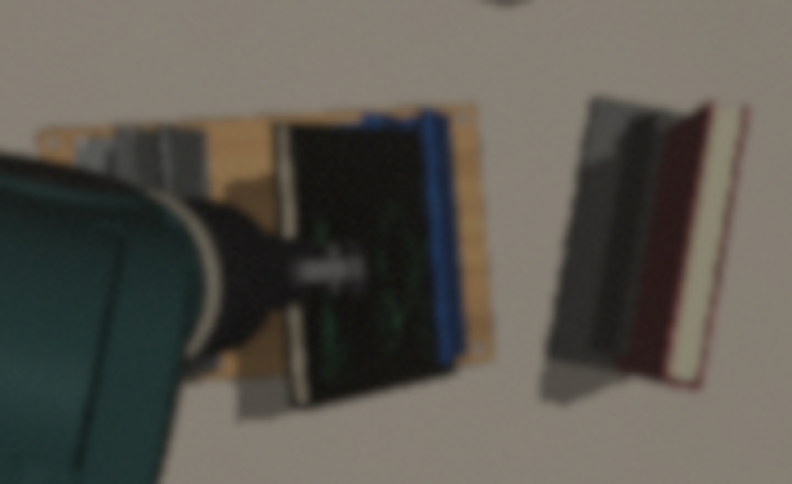

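```bash
python3 -m inch '[[0,0,0,0,0,0,0],[0,0,0,-0.0004,0.01,0.016,0],[0,0,0,-0.001,0.022,0.034,0],[0,0,0,-0.0015,0.036,0.056,0],[0,0,0,-0.002,0.05,0.077,0],[0,0,0,-0.0024,0.06,0.095,0],[0.05,0.002,0,0,0.09,0.105,0],[0.1,0.004,0,0.003,0.12,0.108,0],[0.174,0.007,0,0.006,0.161,0.107,0],[0.174,0.007,0,0.006,0.161,0.107,0]]' 60
python3 -c "
from go import *
n=[.5035,-.115,.032]
rel(n,2.3,23); go(n,2.3,23,.335)
p=shot('top','t3.png')
for q in 'black_spine narrow_slot black_book wide_slot'.split():
    print(q,[(w(p,d['position']),round(d['conf'],2)) for d in robot.place_of(p,q)[:1]])
c=p['pixels'][180:290,250:430]; cv2.imwrite('pics/t3c.png',cv2.convertScaleAbs(cv2.resize(c,None,fx=4.4,fy=4.4,interpolation=cv2.INTER_CUBIC),alpha=1.5))
"
```

```text
clock: 5.7
eef_pos: [0.4982, 0.0168, 0.3404]
tcp_rot: [157.1, 0.1, 2.4]
ft_force: [1.1, -0.5, -3.1]
width: 0.0115
grasp_force: 59.4
TCP in frame [0.     0.001  0.3354] rot [0.08 0.07 0.15] F [ 1.1  0.7 -3.1] w 0.0115 g 59.351457953453064 t 5.7
bz 0.335 turn [-0.001 -0.002 -0.002] shift [ 0.    -0.001  0.   ] zdir [-0.016  0.39   0.921] TCP [0.498 0.016 0.34 ]
black_spine [(array([ 0.4284, -0.0402,  0.2148]), 0.65)]
narrow_slot [(array([ 0.4966, -0.119 ,  0.0278]), 0.81)]
black_book [(array([ 0.4991, -0.0737,  0.1238]), 0.82)]
wide_slot [(array([ 0.5094, -0.2691,  0.034 ]), 0.82)]
```

View pics/t3c.png

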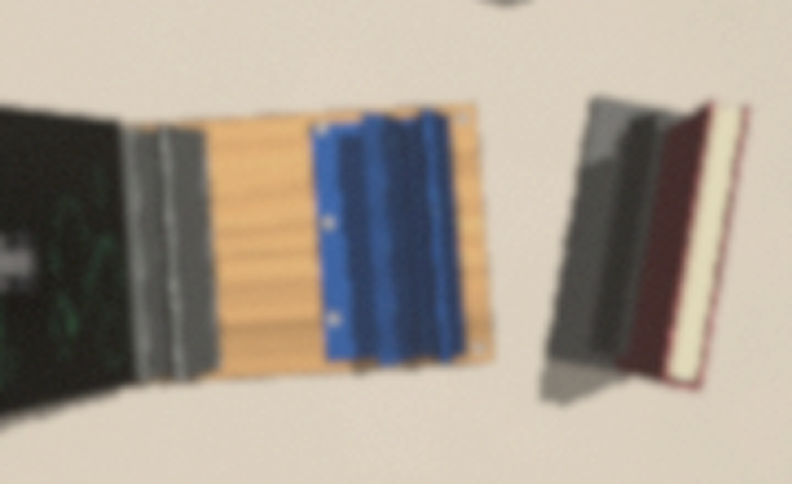

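The book is held clear above the narrow slot, its right edge hiding the crop left of column 130. The empty blue slot is fully visible, with lips at about columns 375 and 432. I'll refine the slot's y from brightness profiles taken along the slot.

```bash
python3 - <<'E'
from go import *
p=shot('top')
img=p['pixels'].astype(np.float32).sum(2)/3
ys=np.arange(-.04,.0401,.002)
for nm,pos in (('wide',[.509,-.267,.032]),('narrow',[.503,-.117,.032])):
    R=Rm(2.3,23); out=[]
    for y in ys:
        P=R.apply(np.array([[x,y,.071] for x in np.linspace(-.06,.06,40)]))+pos
        uv=proj(p,P).astype(np.float32)
        out.append(cv2.remap(img,uv[:,:1],uv[:,1:],cv2.INTER_LINEAR).mean())
    print(nm,[f'{1000*y:.0f}:{v:.0f}' for y,v in zip(ys,out)])
# x extents: blue profile along x on lip line
for y in (-.014,-.02,.012,.014):
    xs=np.arange(-.09,.0901,.005)
    P=Rm(2.3,23).apply(np.array([[x,y,.071] for x in xs]))+[.509,-.267,.032]
    uv=proj(p,P).astype(np.float32); px=p['pixels'].astype(np.float32)
    b=cv2.remap(px[:,:,0]-px[:,:,2],uv[:,:1],uv[:,1:],cv2.INTER_LINEAR).ravel()
    print(y,[f'{1000*x:.0f}:{v:.0f}' for x,v in zip(xs,b) if abs(x)>.055])
# predicted projected y of other features on z=.071 plane
cam=w(p,[0,0,0])
for half in(.01125,.00725):
  for nm,pos in (('wide',[.509,-.267,.032]),('narrow',[.503,-.117,.032])):
    R=Rm(2.3,23); c=R.inv().apply(cam-pos); 
    for f in ((-half,0),(half,0),(half,.06),(-half,.06),(half+.005,.071),(-half-.005,.071),(-half-.006,.06),(-half-.006,0),(half+.006,0.)):
        t=(.071-f[1])/(c[2]-f[1]); print(nm,f,round(1000*(f[0]+t*(c[1]-f[0])),1),end=' | ')
    print()
E
```

```text
wide ['-40:110', '-38:106', '-36:98', '-34:84', '-32:68', '-30:55', '-28:48', '-26:49', '-24:52', '-22:56', '-20:56', '-18:51', '-16:45', '-14:43', '-12:43', '-10:43', '-8:43', '-6:42', '-4:42', '-2:43', '0:45', '2:46', '4:48', '6:51', '8:55', '10:58', '12:60', '14:60', '16:58', '18:55', '20:51', '22:48', '24:47', '26:47', '28:47', '30:49', '32:54', '34:61', '36:67', '38:72', '40:76']
narrow ['-40:73', '-38:64', '-36:59', '-34:57', '-32:56', '-30:56', '-28:56', '-26:56', '-24:57', '-22:61', '-20:67', '-18:71', '-16:68', '-14:61', '-12:53', '-10:52', '-8:53', '-6:55', '-4:56', '-2:58', '0:61', '2:63', '4:59', '6:49', '8:38', '10:29', '12:25', '14:24', '16:24', '18:24', '20:24', '22:24', '24:25', '26:25', '28:24', '30:24', '32:23', '34:23', '36:23', '38:22', '40:22']
-0.014 ['-90:-19', '-85:-19', '-80:-19', '-75:-19', '-70:-2', '-65:22', '-60:24', '55:26', '60:27', '65:27', '70:-12', '75:-30', '80:-20', '85:-19', '90:-18']
-0.02 ['-90:-20', '-85:-20', '-80:-19', '-75:-5', '-70:29', '-65:38', '-60:40', '55:46', '60:49', '65:46', '70:26', '75:-11', '80:-19', '85:-18', '90:-19']
0.012 ['-
[... 730 characters left out ...]
6.2 | narrow (-0.01725, 0.06) -21.3 | narrow (-0.01725, 0) -42.1 | narrow (0.01725, 0.0) -9.9 | 
wide (-0.00725, 0) -22.5 | wide (0.00725, 0) -9.0 | wide (0.00725, 0.06) 4.6 | wide (-0.00725, 0.06) -9.8 | wide (0.01225, 0.071) 12.2 | wide (-0.01225, 0.071) -12.2 | wide (-0.013250000000000001, 0.06) -15.7 | wide (-0.013250000000000001, 0) -28.2 | wide (0.013250000000000001, 0.0) -3.4 | 
narrow (-0.00725, 0) -32.8 | narrow (0.00725, 0) -19.2 | narrow (0.00725, 0.06) 2.9 | narrow (-0.00725, 0.06) -11.4 | narrow (0.01225, 0.071) 12.2 | narrow (-0.01225, 0.071) -12.2 | narrow (-0.013250000000000001, 0.06) -17.4 | narrow (-0.013250000000000001, 0) -38.3 | narrow (0.013250000000000001, 0.0) -13.6 |
```

```bash
python3 -c "
from go import *
n=[.5023,-.118,.032]
go(n,2.3,23,.335);go(n,2.3,23,.31);go(n,2.3,23,.287);rel(n,2.3,23)"
```

```text
bz 0.335 turn [ 0.    -0.003  0.002] shift [-0.0008 -0.0016  0.0008] zdir [-0.016  0.39   0.921] TCP [0.497 0.013 0.34 ]
bz 0.31 turn [ 0.    -0.003  0.002] shift [-0.0004 -0.0114 -0.0222] zdir [-0.016  0.39   0.921] TCP [0.497 0.003 0.317]
bz 0.287 turn [ 0.    -0.003  0.002] shift [-0.     -0.0203 -0.0434] zdir [-0.016  0.39   0.921] TCP [ 0.498 -0.006  0.296]
TCP in frame [0.0008 0.0017 0.3349] rot [-0.02  0.2  -0.01] F [-0.1  1.4 -1.7] w 0.0111 g 59.35891091823578 t 6.0
```

```bash
python3 -m inch '[[0,-0.003,0.002,-0.0008,-0.002,0,0],[0,-0.003,0.002,-0.0006,-0.0066,-0.011,0],[0,-0.003,0.002,-0.0004,-0.0114,-0.0222,0],[0,-0.003,0.002,-0.0003,-0.0134,-0.027,0],[0,-0.003,0.002,-0.0002,-0.0154,-0.032,0],[0,-0.003,0.002,-0.0001,-0.0174,-0.037,0],[0,-0.003,0.002,0,-0.0184,-0.04,0],[0,-0.003,0.002,0,-0.0203,-0.0434,0],[0,-0.003,0.002,0,-0.0203,-0.0434,0],[0,-0.003,0.002,0,-0.0203,-0.0434,0]]'
python3 -c "
from go import *
n=[.5023,-.118,.032]
robot.get_image('top');rel(n,2.3,23);print(robot.state()['moment'])"
```

```text
clock: 7.25
eef_pos: [0.4981, -0.0054, 0.2962]
tcp_rot: [157.0, -0.0, 2.4]
ft_force: [-0.5, 0.4, -2.6]
width: 0.0113
grasp_force: 59.2
TCP in frame [0.0003 0.0005 0.2872] rot [-0.01 -0.03  0.06] F [-0.4  1.5 -3.4] w 0.0114 g 59.170984625816345 t 7.3
[ 0.699   0.0414 -0.0154]
```

```bash
python3 -m inch '[[0,0,0,0,-0.0012,-0.0028,0],[0,0,0,0,-0.0024,-0.0055,0],[0,0,0,0,-0.0035,-0.0083,0],[0,0,0,0,-0.0047,-0.011,0],[0,0,0,0,-0.0059,-0.0138,0],[0,0,0,0,-0.007,-0.0166,0],[0,0,0,0,-0.0082,-0.0193,0],[0,0,0,0,-0.0094,-0.0221,0],[0,0,0,0,-0.0105,-0.0248,0],[0,0,0,0,-0.0117,-0.0276,0]]'
python3 -c "
from go import *
n=[.5023,-.118,.032]
p=robot.get_image('top');rel(n,2.3,23);print(robot.state()['moment'])
for q in 'black_spine black_book'.split():
    print(q,[(w(p,d['position']),round(d['conf'],2)) for d in robot.place_of(p,q)[:1]])"
```

```text
clock: 8.55
eef_pos: [0.498, -0.0173, 0.2683]
tcp_rot: [157.0, 0.0, 2.4]
ft_force: [0.4, -0.7, -2.4]
width: 0.0113
grasp_force: 59.4
TCP in frame [-0.0003  0.0006  0.2566] rot [-0.    0.    0.06] F [ 0.4  0.5 -3.7] w 0.0113 g 59.371293783187866 t 8.6
[ 0.533  -0.0993  0.0948]
black_spine [(array([ 0.4265, -0.0726,  0.1417]), 0.72)]
black_book [(array([ 0.4974, -0.109 ,  0.0493]), 0.89)]
```

```bash
python3 - <<'E'
from go import *
p=shot('top'); s=7; u=np.array([250,190])
c=p['pixels'][190:275,250:362]; c=cv2.resize(c,None,fx=s,fy=s,interpolation=cv2.INTER_CUBIC); c=(255*(c/255.)**.6).astype(np.uint8)
st=robot.state(); R=Rm(2.3,23); org=st['eef_pos']-R.apply([0,0,.235]); print(org)
H=.075
box(p,c,s,u,org,23,2.3,(-H,H),(-.006,.006),(0,.208),(0,255,255))
box(p,c,s,u,[.5083,-.269,.032],23,2.3,(-H,H),(-.01125,.01125),(0,.06),(255,100,0))
box(p,c,s,u,[.5023,-.119,.032],23,2.3,(-H,H),(-.01225,.01225),(0.07,.071),(0,255,0))
cv2.imwrite('pics/c4.png',c);print(c.shape)
E
```

```text
[ 0.5017 -0.1089  0.0521]
(595, 784, 3)
```

View pics/c4.png

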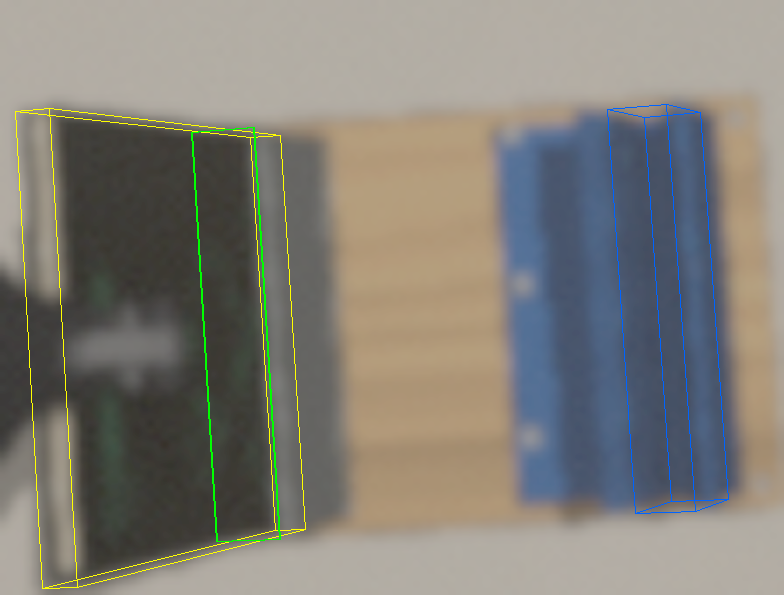

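```bash
python3 -m inch '[[0,0,0,-0.0005,-0.0014,-0.0034,0],[0,0,0,-0.0005,-0.0029,-0.0067,0],[0,0,0,-0.0005,-0.0043,-0.0101,0],[0,0,0,-0.0005,-0.0055,-0.0129,0],[0,0,0,-0.0005,-0.0059,-0.0138,0],[0,0,0,-0.0005,-0.0063,-0.0147,0],[0,0,0,-0.0005,-0.0066,-0.0156,0],[0,0,0,-0.0005,-0.007,-0.0166,0],[0,0,0,-0.0005,-0.007,-0.0166,0],[0,0,0,-0.0005,-0.007,-0.0166,0]]'
python3 -c "
from go import *
n=[.5023,-.118,.032]
p=robot.get_image('top');rel(n,2.3,23);print(robot.state()['moment'])"
```

```text
clock: 10.0
eef_pos: [0.4975, -0.0242, 0.2519]
tcp_rot: [157.0, 0.0, 2.4]
ft_force: [-0.2, -0.3, -4.0]
width: 0.0113
grasp_force: 59.3
TCP in frame [-0.001   0.0006  0.2391] rot [-0.01 -0.02  0.06] F [ 0.3  0.6 -3. ] w 0.0113 g 59.249407052993774 t 10.05
[0.5984 0.0417 0.0482]
```

```bash
python3 -m inch '[[0,0,0,0,-0.0003,-0.0007,0],[0,0,0,0,-0.0005,-0.0013,0],[0,0,0,0,-0.0008,-0.0019,0],[0,0,0,0,-0.001,-0.0024,0],[0,0,0,0,-0.0012,-0.0029,0],[0,0,0,0,-0.0014,-0.0034,0],[0,0,0,0,-0.0016,-0.0039,0],[0,0,0,0,-0.0018,-0.0043,0],[0,0,0,0,-0.002,-0.0046,0],[0,0,0,0,-0.002,-0.0046,0]]'
python3 -c "
from go import *
n=[.5023,-.118,.032]
p=robot.get_image('top');rel(n,2.3,23);print(robot.state()['moment'])"
```

```text
clock: 11.3
eef_pos: [0.4977, -0.0256, 0.249]
tcp_rot: [157.0, -0.1, 2.4]
ft_force: [-8.4, 14.6, 25.1]
width: 0.0114
grasp_force: 64.0
TCP in frame [-0.0009  0.0003  0.236 ] rot [ 0.   -0.18  0.06] F [-7.4  2.4 29.6] w 0.0111 g 63.98521542549133 t 11.35
[ 1.031   1.8102 -0.7577]
```

```bash
python3 -m inch '[[0,0,0,0,0,0,15],[0,0,0,0,0,0,30],[0,0,0,0,0,0,45],[0,0,0,0,0,0,60],[0,0,0,-0.0002,0.004,0.009,60],[0,0,0,-0.0005,0.012,0.028,60],[0,0,0,-0.001,0.023,0.055,60],[0,0,0,-0.0014,0.035,0.083,60],[0,0,0,-0.0016,0.04,0.12,60],[0,0,0,-0.0016,0.04,0.14,60]]' 60
python3 -c "
from go import *
r=[.4936,-.409,.016]
go(r,-12,9.3,.34); go(r,-12,9.3,.236)"
```

```text
clock: 12.6
eef_pos: [0.4959, 0.0144, 0.3896]
tcp_rot: [157.0, -0.1, 2.4]
ft_force: [0.2, 0.2, -0.3]
width: 0.0516
grasp_force: 0.0
bz 0.34 turn [ 0.239 -0.018 -0.25 ] shift [ 0.0091 -0.3696 -0.0381] zdir [0.034 0.158 0.987] TCP [ 0.505 -0.355  0.352]
bz 0.236 turn [ 0.239 -0.018 -0.25 ] shift [ 0.0056 -0.3861 -0.1407] zdir [0.034 0.158 0.987] TCP [ 0.502 -0.372  0.249]
```

```bash
python3 -m inch '[[0.02,-0.002,-0.02,0.001,-0.04,0,60],[0.06,-0.004,-0.06,0.002,-0.09,0,60],[0.1,-0.007,-0.1,0.003,-0.14,0,60],[0.14,-0.01,-0.14,0.004,-0.19,0,60],[0.18,-0.013,-0.19,0.005,-0.24,0,60],[0.22,-0.016,-0.23,0.007,-0.29,-0.01,60],[0.239,-0.018,-0.25,0.008,-0.34,-0.02,60],[0.239,-0.018,-0.25,0.0091,-0.3696,-0.035,60],[0.239,-0.018,-0.25,0.0091,-0.3696,-0.0381,60],[0.239,-0.018,-0.25,0.0091,-0.3696,-0.0381,60]]'
python3 - <<'E'
from go import *
r=[.4936,-.409,.016]
rel(r,-12,9.3); go(r,-12,9.3,.34); go(r,-12,9.3,.236)
a=[]
for n,(u0,v0,s) in {'top':((250,190),0,5),'scene':((250,150),0,5)}.items() if 0 else {'top':(250,190,4),'scene':(250,160,4)}.items():
    p=shot(n)
    for q in 'black_spine black_book narrow_slot wide_slot red_book red_spine'.split():
        print(n,q,[(w(p,d['position']),round(d['conf'],2)) for d in robot.place_of(p,q)[:1]])
    c=p['pixels'][v0:v0+(80 if n=='top' else 70),u0:u0+180]; c=cv2.resize(c,None,fx=s,fy=s,interpolation=cv2.INTER_CUBIC); c=(255*(c/255.)**.6).astype(np.uint8)
    u=np.array([u0,v0]); H=.075
    box(p,c,s,u,[.5023,-.118,.032],23,2.3,(-H,H),(-.006,.006),(0,.208),(0,255,255))
    box(p,c,s,u,[.5083,-.268,.032],23,2.3,(-H,H),(-.01625,.01625),(0.07,.071),(255,100,0))
    a.append(c)
o=np.vstack(a); cv2.imwrite('pics/c5.png',o); print(o.shape)
E
```

```text
clock: 13.85
eef_pos: [0.505, -0.3551, 0.3496]
tcp_rot: [170.7, 0.1, -12.0]
ft_force: [0.6, 0.3, 0.4]
width: 0.0513
grasp_force: 0.0
TCP in frame [-0.0001  0.0005  0.3381] rot [-0.    0.14  0.02] F [0.5 0.4 0.4] w 0.0513 g 0.0 t 13.85
bz 0.34 turn [-0.    -0.002  0.   ] shift [ 0.     -0.0002  0.002 ] zdir [0.034 0.158 0.987] TCP [ 0.505 -0.355  0.352]
bz 0.236 turn [-0.    -0.002  0.   ] shift [-0.0035 -0.0166 -0.1007] zdir [0.034 0.158 0.987] TCP [ 0.502 -0.372  0.249]
top black_spine [(array([ 0.5786,  0.2101, -0.001 ]), 0.73)]
top black_book [(array([ 0.4949, -0.1156,  0.0343]), 0.65)]
top narrow_slot [(array([ 0.4976, -0.1178,  0.0303]), 0.63)]
top wide_slot [(array([0.4322, 0.2403, 0.0014]), 0.41)]
top red_book [(array([ 0.4964, -0.4098,  0.0183]), 0.92)]
top red_spine [(array([ 0.4208, -0.3753,  0.1185]), 0.82)]
scene black_spine [(array([ 0.4243, -0.3738,  0.1187]), 0.29)]
scene black_book []
scene narrow_slot [(array([0.4287, 0.2411, 0.0025]), 0.53)]
scene wide_slot []
scene red_book [(array([ 0.4963, -0.4146,  0.0225]), 0.66)]
scene red_spine [(array([ 0.4246, -0.3752,  0.1144]), 0.82)]
(600, 720, 3)
```

View pics/c5.png

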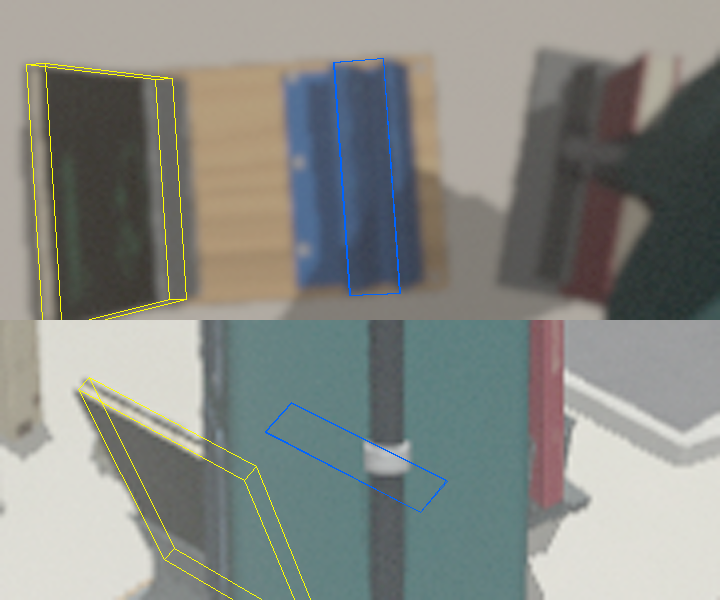

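The black book is seated in the narrow slot; its top-view outline matches the model within a few millimetres. The red book agrees with the estimate, so I'll grasp it now.

```bash
python3 -m inch '[[0,-0.002,0,-0.0005,-0.003,-0.02,60],[0,-0.002,0,-0.0015,-0.007,-0.045,60],[0,-0.002,0,-0.0025,-0.012,-0.075,60],[0,-0.002,0,-0.0035,-0.0166,-0.1007,60],[0,-0.002,0,-0.0035,-0.0166,-0.1007,50],[0,-0.002,0,-0.0035,-0.0166,-0.1007,35],[0,-0.002,0,-0.0035,-0.0166,-0.1007,20],[0,-0.002,0,-0.0035,-0.0166,-0.1007,10],[0,-0.002,0,-0.0035,-0.0166,-0.1007,0],[0,-0.002,0,-0.0035,-0.0166,-0.1007,0]]' 60
python3 -c "
from go import *
r=[.4936,-.409,.016]
robot.get_image('top');rel(r,-12,9.3)"
```

```text
clock: 15.8
eef_pos: [0.502, -0.3722, 0.2498]
tcp_rot: [170.7, -0.1, -12.0]
ft_force: [-0.4, 2.9, 6.5]
width: 0.0196
grasp_force: 59.2
TCP in frame [ 0.0006 -0.0005  0.2369] rot [-0.   -0.1  -0.01] F [0.2 2.6 7.2] w 0.019 g 59.185386300086975 t 15.85
```

```bash
python3 -m inch '[[0,0,0,0.0003,0.0016,0.01,0],[0,0,0,0.001,0.005,0.03,0],[0,0,0,0.0017,0.008,0.05,0],[0,0,0,0.0026,0.012,0.076,0],[0,0,0,0.0036,0.0165,0.103,0],[0,0,0,0.004,0.03,0.125,0],[-0.06,0.005,0.06,0.003,0.08,0.13,0],[-0.14,0.01,0.14,0.002,0.135,0.125,0],[-0.22,0.016,0.22,0.001,0.19,0.105,0],[-0.239,0.018,0.25,0.001,0.236,0.1,0]]' 60
python3 -c "
from go import *
W=[.5083,-.2674,.032]
p=robot.get_image('top');p=shot('top');rel(W,2.3,23);go(W,2.3,23,.336);go(W,2.3,23,.288)
for q in 'red_spine red_book black_spine black_book'.split():
    print(q,[(w(p,d['position']),round(d['conf'],2)) for d in robot.place_of(p,q)[:1]])
c=p['pixels'][180:290,240:385]; s=5.4; c=cv2.resize(c,None,fx=s,fy=s,interpolation=cv2.INTER_CUBIC); c=(255*(c/255.)**.6).astype(np.uint8)
u=np.array([240,180]);H=.075;R=Rm(2.3,23);e=robot.state()['eef_pos']
box(p,c,s,u,[.5023,-.118,.032],23,2.3,(-H,H),(-.006,.006),(0,.208),(0,255,255))
box(p,c,s,u,e-R.apply([0,0,.236]),23,2.3,(-H,H),(-.01,.01),(0,.205),(0,255,0))
cv2.imwrite('pics/c6.png',c)"
```

```text
clock: 17.1
eef_pos: [0.5012, -0.1338, 0.3482]
tcp_rot: [157.0, -0.1, 2.5]
ft_force: [0.4, 0.8, -4.1]
width: 0.0192
grasp_force: 60.4
TCP in frame [-0.0011  0.0008  0.3442] rot [ 0.07 -0.2   0.34] F [ 0.5  0.2 -5. ] w 0.0194 g 60.809690952301025 t 17.2
bz 0.336 turn [-0.001  0.001 -0.007] shift [ 0.0013 -0.0039 -0.0073] zdir [-0.016  0.39   0.921] TCP [ 0.503 -0.136  0.341]
bz 0.288 turn [-0.001  0.001 -0.007] shift [ 0.0021 -0.0227 -0.0515] zdir [-0.016  0.39   0.921] TCP [ 0.504 -0.155  0.297]
red_spine [(array([ 0.4225, -0.1858,  0.2261]), 0.63)]
red_book [(array([ 0.508 , -0.2239,  0.1329]), 0.69)]
black_spine []
black_book []
```

View pics/c6.png

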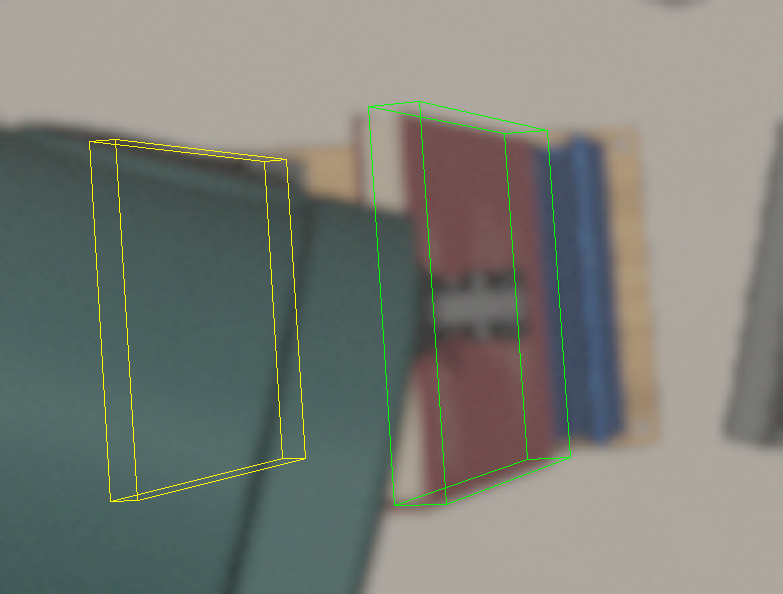

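```bash
cat > prof.py <<'E'
from go import *
def prof(p,org,yaw,lean,t,h,chan):
    "edges of the -y face in the face plane: chan(px)->scalar image; prints half-level crossings"
    im=chan(p['pixels'].astype(np.float32)); R=Rm(yaw,lean)
    def samp(P):
        uv=proj(p,R.apply(np.array(P))+org).astype(np.float32); return cv2.remap(im,uv[:,:1],uv[:,1:],cv2.INTER_LINEAR).ravel()
    def cross(xs,v,mid):
        s=np.where((v[:-1]-mid)*(v[1:]-mid)<0)[0]; return [round(1000*(xs[i]+(mid-v[i])/(v[i+1]-v[i])*(xs[i+1]-xs[i])),1) for i in s]
    zs=np.arange(-.03,h+.03,.002); xs=np.arange(-.1,.1001,.002)
    for x in (-.06,-.045,.045,.06):
        v=samp([[x,-t,z] for z in zs]); print(' x',x,'z-edges',cross(zs,v,(np.percentile(v,5)+np.percentile(v,90))/2))
    for z in (.04,.08,.12):
        v=samp([[x,-t,z] for x in xs]); print(' z',z,'x-edges',cross(xs,v,(np.percentile(v,5)+np.percentile(v,90))/2))
E
python3 -c "
from prof import *
W=[.5083,-.2674,.032]
p=shot('top');rel(W,2.3,23);go(W,2.3,23,.336);e=robot.state()['eef_pos'];print(e)
red=lambda a:a[:,:,2]-a[:,:,1]
prof(p,e-Rm(2.3,23).apply([0,0,.236]),2.3,23,.01,.205,red)
for q in 'red_spine red_book'.split():
    print(q,[(w(p,d['position']),round(d['conf'],2)) for d in robot.place_of(p,q)[:1]])
"
```

```text
TCP in frame [-0.0004 -0.0039  0.3425] rot [ 0.01 -0.12 -0.04] F [ 0.2  1.  -4.2] w 0.0196 g 60.82404613494873 t 17.45
bz 0.336 turn [-0.     0.002 -0.   ] shift [ 0.0004  0.0011 -0.0075] zdir [-0.016  0.39   0.921] TCP [ 0.503 -0.136  0.341]
[ 0.5026 -0.1373  0.3488]
 x -0.06 z-edges [np.float64(2.0), np.float64(216.5)]
 x -0.045 z-edges [np.float64(-0.7), np.float64(211.4)]
 x 0.045 z-edges [np.float64(2.1), np.float64(216.5)]
 x 0.06 z-edges [np.float64(0.6), np.float64(217.0)]
 z 0.04 x-edges [np.float64(-74.0), np.float64(-18.8), np.float64(13.9), np.float64(72.9)]
 z 0.08 x-edges [np.float64(-73.8), np.float64(-17.2), np.float64(13.0), np.float64(72.9)]
 z 0.12 x-edges [np.float64(-74.0), np.float64(-16.0), np.float64(12.8), np.float64(72.9)]
red_spine [(array([ 0.4274, -0.1908,  0.225 ]), 0.64)]
red_book [(array([ 0.5102, -0.2264,  0.1315]), 0.95)]
```

```bash
python3 -m inch '[[0,0.002,0,0.0009,0.0011,-0.0075,0],[0,0.002,0,0.0009,0.0011,-0.0075,0],[0,0.002,0,0.001,-0.004,-0.019,0],[0,0.002,0,0.0013,-0.0087,-0.0305,0],[0,0.002,0,0.0014,-0.011,-0.036,0],[0,0.002,0,0.0015,-0.013,-0.0405,0],[0,0.002,0,0.0016,-0.015,-0.0455,0],[0,0.002,0,0.0016,-0.0165,-0.049,0],[0,0.002,0,0.0017,-0.0176,-0.0517,0],[0,0.002,0,0.0017,-0.0176,-0.0517,0]]'
python3 -c "
from go import *
W=[.5083,-.2674,.032]
robot.get_image('top');rel(W,2.3,23);print(robot.state()['moment']);go(W,2.3,23,.288)"
```

```text
clock: 18.8
eef_pos: [0.5042, -0.1542, 0.2966]
tcp_rot: [157.0, 0.0, 2.4]
ft_force: [0.4, -2.9, -5.1]
width: 0.0193
grasp_force: 60.7
TCP in frame [0.0004 0.0009 0.288 ] rot [-0.   -0.01  0.08] F [ 0.6 -1.3 -5.7] w 0.0195 g 60.70009768009186 t 18.85
[-0.453  -0.0628  0.0807]
bz 0.288 turn [ 0.    -0.    -0.001] shift [-0.0004 -0.0008  0.0004] zdir [-0.016  0.39   0.921] TCP [ 0.504 -0.155  0.297]
```

```bash
python3 -m inch '[[0,0,0,0,-0.0008,0.0003,0],[0,0,0,0,-0.0024,-0.0035,0],[0,0,0,0,-0.0039,-0.007,0],[0,0,0,0,-0.0055,-0.0107,0],[0,0,0,0,-0.007,-0.0143,0],[0,0,0,0,-0.0086,-0.018,0],[0,0,0,0.0003,-0.0101,-0.0216,0],[0,0,0,0.0003,-0.0117,-0.025,0],[0,0,0,0.0004,-0.0124,-0.0272,0],[0,0,0,0.0004,-0.0124,-0.0272,0]]'
python3 -c "
from go import *
W=[.5083,-.2674,.032]
robot.get_image('top');rel(W,2.3,23);print(robot.state()['moment'])"
```

```text
clock: 20.1
eef_pos: [0.5045, -0.1665, 0.2693]
tcp_rot: [157.0, 0.0, 2.4]
ft_force: [-0.1, -2.0, -4.6]
width: 0.0191
grasp_force: 60.9
TCP in frame [0.0003 0.0002 0.258 ] rot [ 0.02 -0.    0.08] F [-0.6 -1.  -5.7] w 0.0193 g 60.85471987724304 t 20.15
[ 0.0454 -0.0037  0.05  ]
```

Free sliding, with no wall force. I'll continue to just above the floor, then press in small steps.

```bash
python3 -m inch '[[0,0,0,0,-0.0016,-0.0037,0],[0,0,0,0.0001,-0.0031,-0.0074,0],[0,0,0,0.0002,-0.0047,-0.011,0],[0,0,0,0.0003,-0.0059,-0.0138,0],[0,0,0,0.0003,-0.0063,-0.0147,0],[0,0,0,0.0003,-0.0066,-0.0156,0],[0,0,0,0.0003,-0.007,-0.0166,0],[0,0,0,0.0003,-0.0074,-0.0175,0],[0,0,0,0.0003,-0.0074,-0.0175,0],[0,0,0,0.0003,-0.0074,-0.0175,0]]'
python3 -c "
from go import *
W=[.5083,-.2674,.032]
robot.get_image('top');rel(W,2.3,23);print(robot.state()['moment'])"
```

```text
clock: 21.4
eef_pos: [0.5049, -0.1738, 0.252]
tcp_rot: [157.0, 0.0, 2.4]
ft_force: [-0.0, -1.9, -3.4]
width: 0.0191
grasp_force: 61.1
TCP in frame [0.0004 0.0003 0.2392] rot [ 0.02 -0.02  0.09] F [-0.7 -0.  -4. ] w 0.0195 g 61.066389083862305 t 21.45
[ 0.0214 -0.0937  0.0621]
```

```bash
python3 -m inch '[[0,0,0,0,-0.0003,-0.0007,0],[0,0,0,0,-0.0005,-0.0013,0],[0,0,0,0,-0.0008,-0.0019,0],[0,0,0,0,-0.001,-0.0024,0],[0,0,0,0,-0.0012,-0.0029,0],[0,0,0,0,-0.0014,-0.0034,0],[0,0,0,0,-0.0016,-0.0039,0],[0,0,0,0,-0.0018,-0.0043,0],[0,0,0,0,-0.002,-0.0046,0],[0,0,0,0,-0.002,-0.0046,0]]'
python3 -c "
from prof import *
W=[.5083,-.2674,.032]
p=robot.get_image('top');rel(W,2.3,23);print(robot.state()['moment'])
red=lambda a:a[:,:,2]-a[:,:,1]
prof(p,W,2.3,23,.01,.205,red)"
```

```text
clock: 22.7
eef_pos: [0.5048, -0.1754, 0.2486]
tcp_rot: [157.0, -0.0, 2.4]
ft_force: [-7.1, 9.3, 17.3]
width: 0.0192
grasp_force: 64.2
TCP in frame [0.0002 0.0001 0.2354] rot [ 0.   -0.09  0.09] F [-6.3  1.8 19.6] w 0.0194 g 64.22461152076721 t 22.75
[ 0.713   1.3176 -0.4934]
 x -0.06 z-edges [np.float64(43.2), np.float64(154.7)]
 x -0.045 z-edges [np.float64(46.5), np.float64(133.6)]
 x 0.045 z-edges [np.float64(46.3)]
 x 0.06 z-edges [np.float64(48.6)]
 z 0.04 x-edges [np.float64(-71.6), np.float64(-67.8), np.float64(-62.8), np.float64(-60.4), np.float64(-59.4), np.float64(-29.3), np.float64(-14.4), np.float64(11.9), np.float64(16.6), np.float64(72.0)]
 z 0.08 x-edges [np.float64(-74.6), np.float64(-16.9), np.float64(14.3), np.float64(75.2)]
 z 0.12 x-edges [np.float64(-77.9), np.float64(-35.0), np.float64(20.9), np.float64(77.1)]
```

```bash
python3 -m inch '[[0,0,0,0,0,0,20],[0,0,0,0,0,0,40],[0,0,0,0,0,0,55],[0,0,0,0,0,0,60],[0,0,0,-0.0002,0.004,0.009,60],[0,0,0,-0.0005,0.012,0.028,60],[0,0,0,-0.001,0.023,0.055,60],[0,0,0,-0.0014,0.035,0.083,60],[0,0,0,-0.003,0.04,0.13,60],[0,0,0,-0.01,0.04,0.16,60]]'
python3 -m inch '[[0,0,0,-0.03,-0.02,0.01,30],[0,0,0,-0.06,-0.06,0.02,20],[0,0,0,-0.09,-0.1,0.02,10],[0,0,0,-0.11,-0.15,0.02,0],[0,0,0,-0.12,-0.2,0.02,0],[0,0,0,-0.14,-0.25,0.02,0],[0,0,0,-0.16,-0.3,0.02,0],[0,0,0,-0.18,-0.33,0.02,0],[0,0,0,-0.2,-0.36,0.02,0],[0,0,0,-0.2,-0.36,0.02,0]]'
python3 - <<'E'
from prof import *
W=[.5083,-.2674,.032];N=[.5023,-.1176,.032]
print(robot.state()['eef_pos'])
red=lambda a:a[:,:,2]-a[:,:,1]; dark=lambda a:-a.sum(2)/3
p=shot('top','end.png')
print('red');prof(p,W,2.3,23,.01,.205,red)
print('black');prof(p,N,2.3,23,.006,.208,dark)
for c in('top','scene'):
    p=shot(c,c+'end.png')
    for q in 'black_spine black_book red_spine red_book wash_bottle specimen_cup glass_jar tin'.split():
        print(c,q,[(w(p,d['position']),round(d['conf'],2)) for d in robot.place_of(p,q)[:1]])
for nm,o in(('N',N),('W',W)): print(nm,'expected spine',Rm(2.3,23).apply([-.075,0,.1])+o)
E
```

```text
clock: 24.0
eef_pos: [0.495, -0.1352, 0.41]
tcp_rot: [157.0, -0.1, 2.4]
ft_force: [0.7, 0.2, -0.3]
width: 0.0513
grasp_force: 0.0
clock: 25.25
eef_pos: [0.2937, -0.497, 0.4276]
tcp_rot: [157.0, 0.0, 2.2]
ft_force: [0.1, 0.5, 0.0]
width: -0.0
grasp_force: 0.0
[ 0.2937 -0.497   0.4276]
red
 x -0.06 z-edges [np.float64(45.9)]
 x -0.045 z-edges [np.float64(46.6)]
 x 0.045 z-edges [np.float64(46.1)]
 x 0.06 z-edges [np.float64(48.4)]
 z 0.04 x-edges [np.float64(-70.0), np.float64(-68.0), np.float64(-63.1), np.float64(-30.2), np.float64(-28.4), np.float64(-24.9), np.float64(-16.0), np.float64(4.0), np.float64(7.0), np.float64(72.3)]
 z 0.08 x-edges [np.float64(-73.3), np.float64(73.9)]
 z 0.12 x-edges [np.float64(-73.4), np.float64(71.4)]
black
 x -0.06 z-edges [np.float64(53.4), np.float64(212.5)]
 x -0.045 z-edges [np.float64(51.0), np.float64(211.2)]
 x 0.045 z-edges [np.float64(6.7), np.float64(11.0), np.float64(49.5), np.float64(214.3)]
 x 0.06 z-edges [np.float64(-2.1), np.float64(-1.7), np.float64(52.6), np.float64(212.8)]
 z 0.04 x-edges [np.float64(-78.0), np.float64(77.5)]
 z 0.0
[... 311 characters left out ...]
le [(array([ 0.6973, -0.3225, -0.0015]), 0.72)]
top specimen_cup [(array([0.4339, 0.2411, 0.0051]), 0.86)]
top glass_jar [(array([ 0.5831,  0.2123, -0.0002]), 0.95)]
top tin [(array([ 0.7101,  0.0355, -0.0004]), 0.58)]
scene black_spine [(array([ 0.4272, -0.0834,  0.1259]), 0.59)]
scene black_book [(array([ 0.507 , -0.1185,  0.0344]), 0.97)]
scene red_spine []
scene red_book []
scene wash_bottle [(array([ 0.7061, -0.3171,  0.0025]), 0.61)]
scene specimen_cup [(array([0.4301, 0.2417, 0.0009]), 0.83)]
scene glass_jar [(array([0.5777, 0.2125, 0.0028]), 0.83)]
scene tin [(array([0.7086, 0.0338, 0.0035]), 0.64)]
N expected spine [ 0.4258 -0.0816  0.1241]
W expected spine [ 0.4318 -0.2314  0.1241]
```

Both books measure seated and flush within about 1 mm, and the bystanders haven't moved. Handing in.

```bash
python3 -c "
from plant import robot
print(robot.close_job())"
```

```text
the job is handed in; nothing more can be done
None
```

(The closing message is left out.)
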